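# Send the roof water to the hose tail

### The arm

A 6-joint arm with a two-finger parallel gripper is mounted at the origin on the work surface. World frame = base frame: x ahead of the robot, y to its left, z up, the work surface at z = 0. Lengths are in m, angles in degrees, forces in N, time in s.
With the tool pointing down it reaches from about 0.35 to 0.875 m from the base axis. Payload 4.2 kg.
Tool frame: the origin (TCP) lies midway between the tips of the shut fingers; the grasp point (between the pads) lies 19 mm behind it; x points along the fingers, y is the direction in which the jaws open and shut, and the axes are right-handed (so a half turn about x gives the same grasp; the last joint's range is limited). The gripper opens to 87 mm and grips with 3 to 60 N. Pads are 19 mm wide; open, the fingers measure 117 mm over their backs; the gripper's body (75 mm by 190 mm) begins 51 mm behind the grasp point.
Start: joints at [-50.501, 22.042, 0.453, 0, -68.411, -14.817], TCP at [0.261, -0.568, 0.223] pointing down, gripper open.
Joint ranges: [-179.83, 179.83], [-69.29, 118.12], [-61.27, 80.66], [-181.25, 117.63], [-171.15, -9.14], [-177.46, 177.46]. Speed limits (degrees/s): [159.86, 159.86, 180, 180, 180, 180].

### API

Orientations are given as a 3x3 rotation matrix whose columns are the frame's x, y, z axes.
In Python, from station import r gives the robot as it stands.
- The arm moves only by the tool play_rows, never from a script. Its argument "plan" is a list that holds one entry, the list of rows, each a list of 6 numbers: the shift along the tool's x, y, z in cm, then the turn, a rotation vector about the tool's x, y, z in units of 10 degrees (1.0 is 10 degrees). A call has 1 to 5 rows; each row is the pose to reach, as a shift and turn from the pose commanded when the call began, along the tool's axes at that moment; what a row does not reach only later rows make up. A row lasts 1/8 s, in which the tool goes at most 62.5 mm and 10.7 degrees, less where a joint would pass 70% of its speed; a pose out of reach is approached as far as the arm can. A call with a gripper value outside its range is refused whole. "hand" is the opening, from 0 (shut) to 1 (fully open), set as the call begins (left out, the last holds). The fingers move at their own pace and stop on an object; the grip force is fixed at half the most. Time passes only in rows, so rows that repeat a pose let the fingers close. It gives the time, the measured TCP pose, the force and the opening at its end, in the units of the state.
- r.sense(): the state, without advancing time (a new reading comes with each control period).
- r.capture(name): name is "scene" or "top" or "wrist"; returns (picture, depth): 400x640x3 uint8, blue, green, red; 400x640 float32, m along the optical axis (not along the pixel's ray), 0 where there is no reading.
- r.get_calibration(name): a dict with "vfov" (degrees; the focal length in pixels is half the picture's height over the tangent of half this angle, whatever the lens; pixels are square), "cx", "cy" (the principal point, pixels), "distortion" ([k1, k2, p1, p2, k3] as OpenCV has them; the pictures are not rectified), "rvec" (rotation vector, rad) and "tvec" (3), from world to camera coordinates, as OpenCV has them. Camera axes: x right, y down, z forward; pixel columns grow to the right and rows downward; lengths in m; the calibration is good to about 2 mm. A picture is of the moment at which its call begins: read the wrist's pose just before it. get_calibration takes no time and is no camera call; for the wrist camera it gives the pose at the moment of the call.
- r.finish_job(): hands the job in, once; it reports no verdict.
The state is a dict: "time_s": time; "joints": joint angles; "joint_velocities": joint speeds; "effort": joint torques, N m; "tcp_pos": TCP position; "ee_rot": TCP orientation; "wrist_force": force on the tool from outside, world axes, zero at the start; "moment": the same for the moment, N m; "gripper_width": opening from 0.0 (shut) to 1.0 (fully open).
Only numpy, scipy, OpenCV 4.12 (cv2) and the standard library are available. Lean on these libraries where they do the work, as an engineer would, in place of code of your own. Each camera call takes 0.05 s, during which the arm holds its last target.

### The job

The small water manifold on the ledge has to feed the narrow ribbed hose tail. With the supply still shut, push the pointed diverter lever round with a fingertip until it points straight at the hose tail; then push the supply lever fully open, clockwise until it lies along the feed pipe. Push gently from the side, do not take the levers between the fingers, and leave the things lying around where they are.

Things in the scene. Friction and masses are not known exactly. Their poses are not given: they have to be found in the camera images.
- diverter (a joint): Diverter lever angle (rad), growing anticlockwise seen from above; free to turn from -1.6 to 2.5 about an upright axis, stays where it is left (friction 0.12 N m: about 2 N at 65 mm from the axis). At 0 its arm stands 40 degrees anticlockwise of the manifold's x axis. Outlets stand at joint angles of about -1.05, 1.05 and 2.06; which outlet is at which is different each time. Starts between -0.35 and 0.35.
- supply (a joint): Supply lever angle (rad): 0 shut (arm square across the feed pipe, along the manifold's +x), growing clockwise seen from above to a hard stop at 1.57 fully open (arm along the feed pipe, pointing to the manifold's -y, away from the diverter). Stays where it is left; friction 0.12 N m. Starts between 0 and 0.2.
- manifold: White plastic pipe manifold fixed to the ledge; origin on the ledge, midway between the two valve axes. Its y axis runs along the feed pipe from the supply valve (at y = -100 mm) to the diverter valve (y = +100 mm). Pipes (centre 30 mm high, 22 mm thick; collars 32 mm thick) and valve bodies (60 mm wide feet, 50 mm wide above) all stay below 48 mm, except the 24 mm wide stems under the levers.
- diverter_axis (a point): Point on the diverter's axis, at mid-height of its arm, 70 mm above the ledge; x runs along the arm to its tip. Dark steel bar 14 mm wide and 16 mm high (62 to 78 mm above the ledge) that ends in a short point 81 mm from the axis; round hub of 38 mm diameter, up to 82 mm high, with a stud on it to 87 mm.
- diverter_aim (a point): The point in the air on the diverter arm's centre line 112 mm from its axis, 31 mm beyond the tip: as far out as the outlets' centres, so it lies over an outlet when the arm points straight at it.
- supply_axis (a point): Point on the supply lever's axis, at mid-height of its arm, 70 mm above the ledge; x runs along the arm to its end. Same hub as the diverter's; Dark steel bar 18 mm wide, 62 to 78 mm high, with a round end.
- supply_end (a point): Centre of the supply lever's round end (26 mm diameter), 92 mm from its axis, 70 mm above the ledge.
- outlet_tail: Target outlet, the hose tail: narrow ribbed upright spout (21 mm wide, 54 mm high) with a small dark hole, on a 34 mm round socket 34 mm high. Fixed, 112 mm from the diverter's axis. Origin at the centre of its foot on the ledge.
- outlet_plug: Outlet closed with a square plug 34 mm wide, 48 mm high; fixed, 112 mm from the diverter's axis. Origin at the centre of its foot.
- outlet_funnel: Outlet with an open funnel 52 mm wide, 54 mm high; fixed, 112 mm from the diverter's axis. Origin at the centre of its foot.
- tin: Loose lidded aluminium tin, 68 mm diameter, 50 mm high, standing on the ledge; leave alone. Origin at the centre of its underside.
- spring_grip: Loose hand spring grip lying flat, 135 mm long, 90 mm wide, 23 mm high; leave alone. Origin near its middle, on the ledge.
- whistle: Loose clear plastic whistle, 50 mm long, 22 mm high; leave alone. Origin under its round chamber.
- trays: Fixed stack of three translucent trays, 240 x 190 mm, 134 mm high, a yellow ball in the top one; origin under its centre.
- bottle_cap: Loose orange bottle cap, 30 mm wide, 13 mm high, lying in the top tray; leave alone. Origin at the centre of its underside.
Mind the look-alikes: they are no part of the job. What is shaped like the outlet_tail but green or purple is not meant.

How it is judged (in metres and radians):
On the way, in this order (a step that is already met when the one before it is completed fails the run):
1. the diverter points at the hose tail and rests there, the supply still shut (horizontal distance between diverter_aim and outlet_tail below 0.014 m and velocity of joint diverter between -0.1 and 0.1 rad/s and value of joint supply below 0.4 rad), for 0.2 s.
2. the supply lever is fully open (value of joint supply above 1.4 rad), for 0.2 s.
At the end, for the whole second after the job is handed in: Seen from above, the diverter arm points at the hose tail within 7 degrees (aim point within 14 mm of its centre); the supply lever is within 10 degrees of its open stop (joint above 1.40); both at rest; tin, spring grip, whistle and bottle cap within 15 mm of where they were (horizontal distance between diverter_aim and outlet_tail below 0.014 m and value of joint supply above 1.4 rad and velocity of joint diverter between -0.05 and 0.05 rad/s and velocity of joint supply between -0.05 and 0.05 rad/s and distance of each of tin, spring_grip, whistle, bottle_cap from where it was at the start of the episode below 0.015 m); the robot touches nothing.
It fails at once if the supply is opened (past 0.45 rad) while the diverter does not point at the hose tail (off by more than 20 mm) (value of joint supply above 0.45 rad and horizontal distance between diverter_aim and outlet_tail above 0.02 m).
It fails at once if a lever is taken between the fingers instead of pushed from the side ((y of the grasp point in the frame of diverter_axis between -0.008 and 0.008 m and x of the grasp point in the frame of diverter_axis between 0.012 and 0.085 m and z of the grasp point in the frame of diverter_axis between -0.03 and 0.021 m) or (y of the grasp point in the frame of supply_axis between -0.008 and 0.008 m and x of the grasp point in the frame of supply_axis between 0.012 and 0.11 m and z of the grasp point in the frame of supply_axis between -0.03 and 0.021 m)).
It fails at once if a lever is pushed with more than 25 N (contact force between the fingers and diverter above 25 N or contact force between the fingers and supply above 25 N).
It fails at once if a thing lying around is moved more than 15 mm or lifted (distance of any of tin, spring_grip, whistle, bottle_cap from where it was at the start of the episode above 0.015 m).
It also fails if it takes over 58 s, if anything falls off the work surface, if the arm or the gripper's body presses on something with over 40 N, if the wrist force passes 120 N, or if a joint passes its speed limit or range.

## Working session

There is one attempt and no reset: what is moved stays moved. The work goes in short steps, Python scripts to look and compute and a tool call to move; the robot and the scene stay as the last step left them, time stands still between calls to the robot, and variables do not carry over. Pictures are saved under pics/ and viewed, and the job is handed in when it is done.

Besides the shell and the picture viewer there is one more tool, called after "Request:" by a JSON object that holds its "method" and its "body", one argument or row to a line. play_rows: Moves the arm, as the interface text tells. Its arguments: {"type":"object","properties":{"plan":{"type":"array","items":{"type":"array","items":{"type":"array","items":{"type":"number"}}}},"hand":{"type":"number"}},"required":["plan"]}

```bash
ls; mkdir -p pics; cat > h.py <<'E'
import numpy as np,cv2
from station import r
def K(c):
    f=200/np.tan(np.radians(c['vfov'])/2)
    return np.array([[f,0,c['cx']],[0,f,c['cy']],[0,0,1.]])
def ray(c,uv):
    p=cv2.undistortPoints(np.array([[uv]],float),K(c),np.array(c['distortion'],float))[0,0]
    R=cv2.Rodrigues(np.array(c['rvec'],float))[0];t=np.array(c['tvec'],float).ravel()
    return -R.T@t, R.T@np.array([p[0],p[1],1])
def onplane(c,uv,z):
    o,d=ray(c,uv);return o+d*(z-o[2])/d[2]
def atdepth(c,uv,D):
    o,d=ray(c,uv);return o+d*D
def proj(c,P):
    return cv2.projectPoints(np.array(P,float).reshape(-1,3),np.array(c['rvec'],float),np.array(c['tvec'],float),K(c),np.array(c['distortion'],float))[0][:,0]
E
python3 - <<'E'
from h import *
import pickle
for n in("scene","top","wrist"):
    c=r.get_calibration(n)
    im,d=r.capture(n); cv2.imwrite(f"pics/{n}0.png",im); pickle.dump((c,im,d),open(f"{n}0.pkl","wb"))
    print(n,c,onplane(c,(320,200),0))
print(r.sense())
E
```

```text
pics
scene {'vfov': 48.38012366355665, 'cx': 318.22880998784916, 'cy': 200.5448645250244, 'distortion': array([-0.06923483,  0.        ,  0.        ,  0.        ,  0.        ]), 'rvec': array([ 2.07617518,  1.25500685, -0.53238498]), 'tvec': array([-0.37284639, -0.28789664,  1.49452094])} [0.53646872 0.14720898 0.        ]
top {'vfov': 53.20422894076311, 'cx': 329.1528002863248, 'cy': 194.45611181625344, 'distortion': array([0.00968732, 0.        , 0.        , 0.        , 0.        ]), 'rvec': array([ 2.06895485, -2.14756084,  0.22539802]), 'tvec': array([0.11581141, 0.61355543, 1.08319427])} [0.61556552 0.12104184 0.        ]
wrist {'vfov': 68.86459383660338, 'cx': 318.0694433205991, 'cy': 202.0225747446493, 'distortion': array([-0.03112813,  0.        ,  0.        ,  0.        ,  0.        ]), 'rvec': array([-1.60336467, -2.49910709, -0.35837545]), 'tvec': array([ 0.62374225, -0.03449212,  0.39040705])} [ 0.28873935 -0.5508825   0.        ]
{'time_s': 0.15, 'joints': array([-5.04986782e+01,  2.20808097e+01,  3.97383711e-01, -2.22250057e-02,
       -6.84100506e+01, -1.48176428e+01]), 'joint_velocities': array([ 0.03433918, -0.15224611,  0.24475057,  0.05244532, -0.07335265,
       -0.08689001]), 'effort': array([-1.21608045e-04, -3.91053486e+01,  1.87587297e+01,  4.22230929e+00,
        1.23960018e-02, -1.46500934e-04]), 'tcp_pos': array([ 0.26084671, -0.56746363,  0.2217022 ]), 'ee_rot': array([[-7.59448513e-04, -4.17477668e-01,  9.08686866e-01],
       [ 1.48827042e-03,  9.08685650e-01,  4.17478353e-01],
       [-9.99998604e-01,  1.66942510e-03, -6.87803022e-05]]), 'wrist_force': array([ 0.16013083,  0.4501976 , -0.03570772]), 'moment': array([ 0.0266113, -0.0092826, -0.0129592]), 'gripper_width': 0.9961798696898759}
```

View pics/scene0.png

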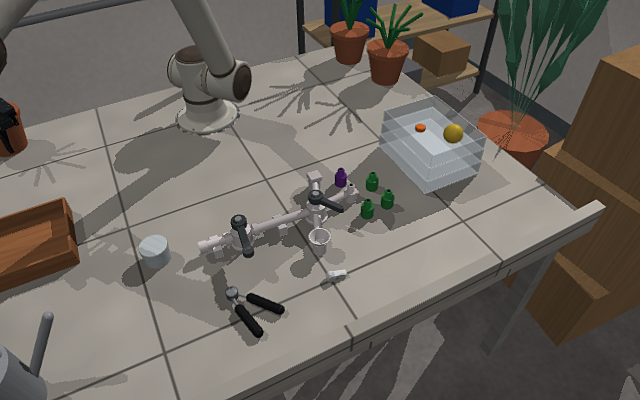

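View pics/top0.png

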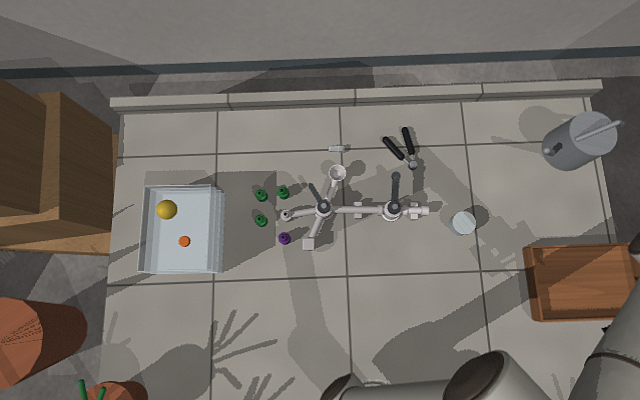

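Diverter hub is near top (323,208), supply hub near (393,208). The outlets look like the funnel at (338,172), the square plug at (308,243) and the white tail at (285,214). Green look-alikes stand at (261,195), (283,192) and (261,220), and a purple one at (285,238). Next, a close crop and measurements.

```bash
python3 - <<'E'
from h import *
import pickle
c,im,d=pickle.load(open("top0.pkl","rb"))
cv2.imwrite("pics/topc.png",cv2.resize(im[150:265,240:440],None,fx=4,fy=4,interpolation=cv2.INTER_NEAREST))
c,im,d=pickle.load(open("scene0.pkl","rb"))
cv2.imwrite("pics/scenec.png",cv2.resize(im[150:290,190:410],None,fx=3.6,fy=3.6,interpolation=cv2.INTER_NEAREST))
E
```

```text
(no output)
```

View pics/topc.png

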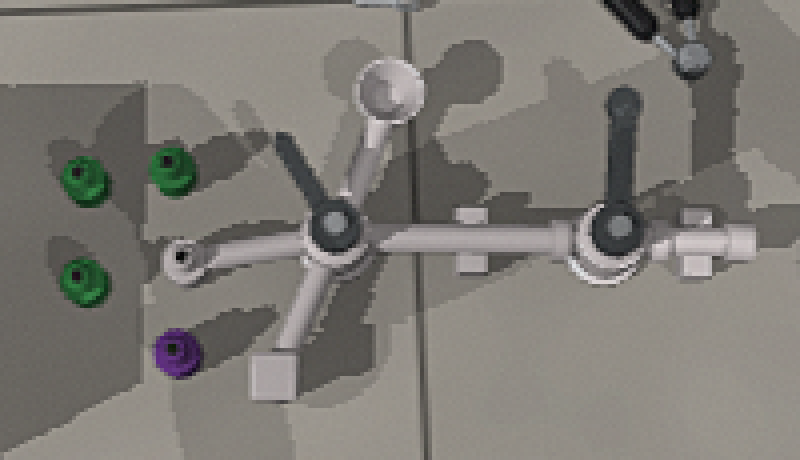

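View pics/scenec.png

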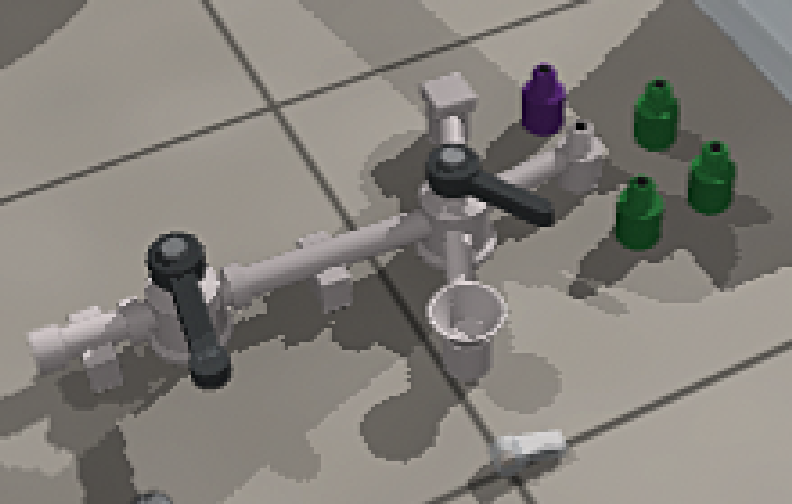

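```bash
cat > tri.py <<'E'
from h import *
def tri(ca,a,cb,b):
    o1,d1=ray(ca,a);o2,d2=ray(cb,b)
    A=np.c_[d1,-d2];s=np.linalg.lstsq(A,o2-o1,rcond=None)[0]
    p,q=o1+s[0]*d1,o2+s[1]*d2
    return (p+q)/2,np.linalg.norm(p-q)
E
python3 - <<'E'
from tri import *
import pickle
ct,it,dt=pickle.load(open("top0.pkl","rb"));cs,is_,ds=pickle.load(open("scene0.pkl","rb"))
np.set_printoptions(precision=4,suppress=True)
T=dict(div=(324.25,205.5,.087),sup=(395,206.5,.087),tail=(285.3,214.5,.054),send=(395.7,175.5,.078),dtip=(310.3,183.5,.078),floor=(360,250,0))
S=dict(div=(315.6,193.6),sup=(238.9,218.6),tail=(351.1,185.3))
for k,v in T.items():
    print(k,onplane(ct,v[:2],v[2]),atdepth(ct,v[:2],dt[int(v[1]),int(v[0])]), tri(ct,v[:2],cs,S[k]) if k in S else '')
for k,v in S.items(): print(k,onplane(cs,v,T[k][2]))
E
```

```text
div [0.5817 0.1079 0.087 ] [0.5816 0.1079 0.0874] (array([0.5834, 0.1094, 0.0815]), np.float64(0.0032710033694057857))
sup [ 0.5714 -0.0902  0.087 ] [ 0.5713 -0.0901  0.0877] (array([ 0.573 , -0.0891,  0.0817]), np.float64(0.004135455037894015))
tail [0.5658 0.2211 0.054 ] [0.5651 0.2207 0.0582] (array([0.5675, 0.2229, 0.0464]), np.float64(0.0021168207150767024))
send [ 0.6633 -0.1002  0.078 ] [ 0.6637 -0.1005  0.0765] 
dtip [0.649  0.1457 0.078 ] [0.6486 0.1456 0.0794] 
floor [0.4604 0.0077 0.    ] [0.4602 0.0079 0.0027] 
div [0.5889 0.1085 0.087 ]
sup [ 0.5788 -0.0882  0.087 ]
tail [0.5746 0.2196 0.054 ]
```

```bash
cat > rows.py <<'E'
from h import *
from scipy.spatial.transform import Rotation as Ro
def rows(W):
    """W: list of (x,y,z,yaw of tool z axis deg)"""
    s=r.sense();p=s['tcp_pos'];R=s['ee_rot']
    out=[]
    for x,y,z,w in W:
        a=np.radians(w);Z=np.array([np.cos(a),np.sin(a),0]);X=np.array([0,0,-1.]);Y=np.cross(Z,X)
        Rt=np.c_[X,Y,Z]
        out.append(np.r_[R.T@(np.array([x,y,z])-p)*100,Ro.from_matrix(R.T@Rt).as_rotvec(degrees=True)/10])
    z=R[:,2];print('t',s['time_s'],'tcp',p.round(4),'yaw',np.degrees(np.arctan2(z[1],z[0])).round(1),'F',s['wrist_force'].round(2),'q',s['joints'].round(0))
    for o in out: print([round(float(v),2) for v in o])
E
python3 - <<'E'
from rows import *
c=r.get_calibration('wrist');print(ray(c,(320,200)))
rows([(.58,-.03,.30,-5)])
E
```

```text
(array([ 0.19139599, -0.599431  ,  0.38324447]), array([ 0.24459268,  0.12156025, -0.96202359]))
t 0.15 tcp [ 0.2608 -0.5675  0.2217] yaw 24.7 F [ 0.16  0.45 -0.04] q [-50.  22.   0.  -0. -68. -15.]
[-7.77, 35.53, 51.44, 2.97, -0.0, -0.01]
```

Request:
{"method": "play_rows", "body": {
  "plan": [
    [[-2,6,6,0.6,0,0],[-4,10,12,1.2,0,0],[-6,14,18,1.8,0,0],[-7.8,18,24,2.4,0,0],[-7.8,21,30,3.0,0,0]]
  ],
  "hand": 0
}}

```text
time_s: 0.78
tcp_pos: [0.41, -0.3021, 0.2939]
ee_rot: [[0.002, 0.096, 0.995], [-0.001, 0.995, -0.096], [-1.0, -0.001, 0.002]]
wrist_force: [0.9, -0.2, 1.3]
gripper_width: 0.516
```

```bash
python3 - <<'E'
from rows import *
rows([(.58,-.0,.30,-5)])
E
```

```text
t 0.775 tcp [ 0.41   -0.3021  0.2939] yaw -5.5 F [ 0.91 -0.25  1.3 ] q [-18.   8.  -9.   0. -73. -77.]
[-0.6, 31.7, 14.02, -0.05, 0.01, 0.0]
```

Request:
{"method": "play_rows", "body": {
  "plan": [
    [[0,6,3,0,0,0],[0,12,6,0,0,0],[0,18,9,0,0,0],[0,23,11,0,0,0],[0,27,13,0,0,0]]
  ]
}}

```text
time_s: 1.4
tcp_pos: [0.5643, -0.0445, 0.2926]
ee_rot: [[-0.0, 0.091, 0.996], [0.0, 0.996, -0.091], [-1.0, 0.0, -0.0]]
wrist_force: [1.5, -0.7, -0.2]
gripper_width: 0.021
```

Request:
{"method": "play_rows", "body": {
  "plan": [
    [[0,0,0,0,0,0],[0,0,0,0,0,0],[0,0,0,0,0,0],[0,0,0,0,0,0]]
  ]
}}

```text
time_s: 1.9
tcp_pos: [0.5633, -0.0479, 0.2932]
ee_rot: [[0.0, 0.094, 0.996], [0.0, 0.996, -0.094], [-1.0, 0.0, 0.0]]
wrist_force: [0.4, 0.3, -0.2]
gripper_width: 0.003
```

```bash
python3 - <<'E'
from rows import *
import pickle
c=r.get_calibration('wrist')
im,d=r.capture('wrist');pickle.dump((c,im,d),open("w1.pkl","wb"));cv2.imwrite('pics/w1.png',im)
rows([(.58,-.0,.30,-5)])
E
```

```text
t 1.95 tcp [ 0.5633 -0.0478  0.2931] yaw -5.4 F [ 0.34  0.05 -0.15] q [  12.   14.   -1.    0.  -75. -107.]
[-0.69, 4.92, 1.21, -0.04, 0.0, -0.0]
```

View pics/w1.png

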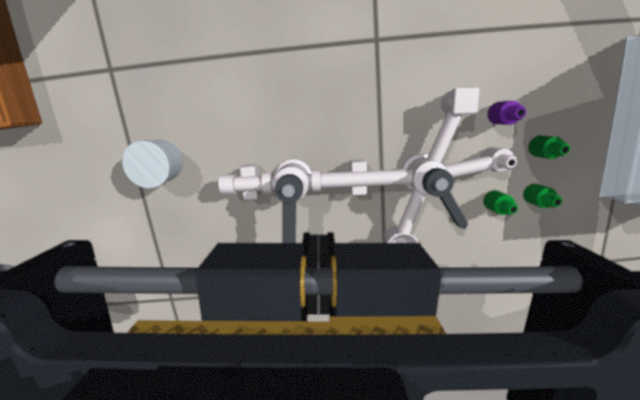

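```bash
python3 - <<'E'
from tri import *
import pickle
np.set_printoptions(precision=4,suppress=True)
c,im,d=pickle.load(open("w1.pkl","rb"))
ct,it,dt=pickle.load(open("top0.pkl","rb"));cs=pickle.load(open("scene0.pkl","rb"))[0]
for k,uv,z,t in (('div',(438,183),.087,(324.25,205.5)),('sup',(289,187),.087,(395,206.5)),('tail',(511,161),.054,(285.3,214.5)),('tip',(463,226),.078,(310.3,183.5))):
    print(k,onplane(c,uv,z),atdepth(c,uv,d[uv[1],uv[0]]),tri(c,uv,ct,t))
cv2.imwrite("pics/w1c.png",cv2.resize(im[80:250,270:540],None,fx=2.9,fy=2.9,interpolation=cv2.INTER_NEAREST))
E
```

```text
div [0.5829 0.1067 0.087 ] [0.5832 0.1073 0.0855] (array([0.5828, 0.1078, 0.0845]), np.float64(0.001322631890956452))
sup [ 0.57   -0.0859  0.087 ] [ 0.5703 -0.0861  0.0856] (array([ 0.5644, -0.0834,  0.1183]), np.float64(0.0039540692522934935))
tail [0.5694 0.2221 0.054 ] [0.5694 0.222  0.0542] (array([0.5673, 0.2208, 0.0559]), np.float64(0.003508554293182051))
tip [0.6499 0.1466 0.078 ] [0.6508 0.1476 0.076 ] (array([0.6486, 0.1455, 0.0804]), np.float64(0.0005447207924149397))
```

View pics/w1c.png

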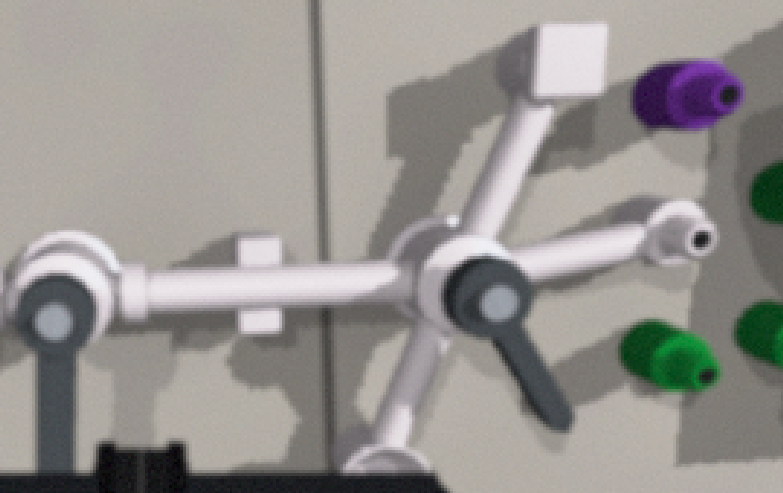

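```bash
python3 - <<'E'
from rows import *
rows([(.65,.111,.13,-57),(.65,.111,.065,-57)])
E
```

```text
t 1.95 tcp [ 0.5633 -0.0478  0.2931] yaw -5.4 F [ 0.34  0.05 -0.15] q [  12.   14.   -1.    0.  -75. -107.]
[16.32, 16.62, 7.13, 5.16, 0.0, -0.0]
[22.82, 16.62, 7.13, 5.16, 0.0, -0.0]
```

Request:
{"method": "play_rows", "body": {
  "plan": [
    [[3,4,2,1,0,0],[6,8,4,2,0,0],[9,12,6,3,0,0],[13,16.6,7.1,4.1,0,0],[16.3,16.6,7.1,5.1,0,0]]
  ]
}}

```text
time_s: 2.58
tcp_pos: [0.6502, 0.1141, 0.1277]
ee_rot: [[-0.001, 0.834, 0.552], [0.0, 0.552, -0.834], [-1.0, -0.0, -0.0]]
wrist_force: [0.2, 0.5, 0.2]
gripper_width: 0.0
```

Request:
{"method": "play_rows", "body": {
  "plan": [
    [[0,0,0,0,0,0],[0,0,0,0,0,0],[0,0,0,0,0,0]]
  ]
}}

```text
time_s: 2.95
tcp_pos: [0.6508, 0.1114, 0.1324]
ee_rot: [[0.004, 0.832, 0.555], [0.001, 0.555, -0.832], [-1.0, 0.004, 0.001]]
wrist_force: [-0.2, 0.1, 0.3]
gripper_width: 0.005
```

```bash
python3 - <<'E'
from rows import *
import pickle
c=r.get_calibration('wrist')
im,d=r.capture('wrist');pickle.dump((c,im,d),open("w2.pkl","wb"));cv2.imwrite('pics/w2.png',im)
rows([(.65,.111,.065,-57)])
E
```

```text
t 3.0 tcp [0.6506 0.1115 0.1321] yaw -56.3 F [-0.67  0.09 -0.77] q [  24.   29.   -1.    0.  -59. -170.]
[6.71, -0.1, -0.0, 0.07, 0.01, -0.02]
```

View pics/w2.png

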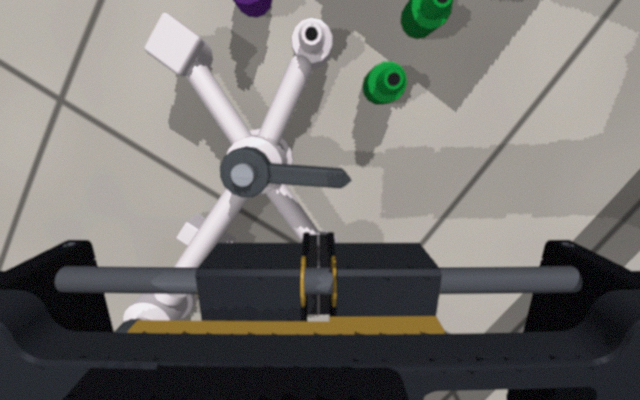

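```bash
python3 - <<'E'
from h import *
import pickle
c,im,d=pickle.load(open("w2.pkl","rb"))
P=[onplane(c,uv,z)[:2].round(4) for uv,z in (((242,175),.087),((311,33),.054),((350,177.5),.074))]
print(P)
a=P[1]-P[0];b=P[2]-P[0]
for v in(a,b):print(np.hypot(*v),np.degrees(np.arctan2(v[1],v[0])))
E
```

```text
[array([0.5852, 0.1121]), array([0.5709, 0.223 ]), array([0.6537, 0.1523])]
0.11181815594973833 97.34746140795635
0.07942474425517519 30.407023875513367
```

Request:
{"method": "play_rows", "body": {
  "plan": [
    [[2.5,0,0,0,0,0],[5,0,0,0,0,0],[6.7,0,0,0,0,0],[6.7,0,0,0,0,0],[6.7,0,0,0,0,0]]
  ]
}}

```text
time_s: 3.62
tcp_pos: [0.6506, 0.112, 0.0641]
ee_rot: [[0.002, 0.832, 0.555], [0.0, 0.555, -0.832], [-1.0, 0.002, 0.001]]
wrist_force: [0.1, 0.3, 0.8]
gripper_width: 0.002
```

```bash
cat > arc.py <<'E'
from rows import *
def W(ax,th,rad,off,yo,z=.065,s=-1):
    out=[]
    for t in th:
        a=np.radians(t);u=np.array([np.cos(a),np.sin(a)]);n=np.array([-u[1],u[0]])*s
        q=np.array(ax)+rad*u+off*n
        out.append((q[0],q[1],z,t+yo))
    return out
E
python3 - <<'E'
from arc import *
rows(W((.585,.112),[27,30,33,36,39],.058,.0165,-88))
E
```

```text
t 3.625 tcp [0.6506 0.112  0.0641] yaw -56.3 F [0.13 0.25 0.79] q [  24.   33.   -5.    0.  -51. -170.]
[-0.1, 0.11, -1.33, 0.47, 0.0, -0.01]
[-0.1, 0.23, -1.62, 0.17, 0.0, -0.01]
[-0.1, 0.32, -1.92, -0.13, 0.0, -0.01]
[-0.1, 0.41, -2.23, -0.43, 0.01, -0.01]
[-0.1, 0.47, -2.54, -0.73, 0.01, -0.01]
```

Request:
{"method": "play_rows", "body": {
  "plan": [
    [[0,0.1,-0.8,0,0,0],[0,0.2,-1.3,0,0,0],[0,0.2,-1.6,0,0,0],[0,0.3,-1.9,-0.1,0,0],[0,0.4,-2.2,-0.4,0,0]]
  ]
}}

```text
time_s: 4.25
tcp_pos: [0.6412, 0.1322, 0.0633]
ee_rot: [[0.001, 0.79, 0.613], [-0.0, 0.613, -0.79], [-1.0, 0.0, 0.001]]
wrist_force: [1.3, -2.5, 1.4]
gripper_width: -0.002
```

```bash
python3 - <<'E'
from arc import *
rows(W((.585,.112),[40,44,48,52,56],.058,.0165,-88))
E
```

```text
t 4.25 tcp [0.6412 0.1322 0.0633] yaw -52.2 F [ 1.35 -2.46  1.42] q [  26.   33.   -6.    0.  -51. -168.]
[-0.17, 0.18, -0.42, -0.42, 0.0, -0.0]
[-0.17, 0.26, -0.83, -0.82, 0.0, -0.0]
[-0.17, 0.32, -1.25, -1.22, 0.0, -0.0]
[-0.17, 0.35, -1.67, -1.62, 0.0, -0.0]
[-0.17, 0.34, -2.09, -2.02, 0.0, -0.0]
```

Request:
{"method": "play_rows", "body": {
  "plan": [
    [[-0.1,0.2,-0.4,-0.4,0,0],[-0.1,0.25,-0.8,-0.8,0,0],[-0.1,0.3,-1.2,-1.2,0,0],[-0.1,0.35,-1.7,-1.6,0,0],[-0.1,0.35,-2.1,-2.0,0,0]]
  ]
}}

```text
time_s: 4.88
tcp_pos: [0.6304, 0.1506, 0.0635]
ee_rot: [[-0.001, 0.532, 0.847], [-0.001, 0.847, -0.532], [-1.0, -0.001, -0.0]]
wrist_force: [1.2, -2.6, 0.3]
gripper_width: 0.005
```

```bash
python3 - <<'E'
from arc import *
rows(W((.585,.112),[60,64,68,72,76],.058,.0165,-88))
E
```

```text
t 4.875 tcp [0.6304 0.1506 0.0635] yaw -32.2 F [ 1.15 -2.62  0.31] q [  28.   32.   -7.    0.  -51. -150.]
[-0.15, 0.17, -0.36, -0.42, -0.0, 0.01]
[-0.15, 0.26, -0.77, -0.82, -0.0, 0.01]
[-0.15, 0.31, -1.19, -1.22, -0.0, 0.01]
[-0.15, 0.34, -1.61, -1.62, -0.0, 0.01]
[-0.15, 0.34, -2.03, -2.02, -0.0, 0.01]
```

Request:
{"method": "play_rows", "body": {
  "plan": [
    [[-0.1,0.2,-0.4,-0.4,0,0],[-0.1,0.25,-0.8,-0.8,0,0],[-0.1,0.3,-1.2,-1.2,0,0],[-0.1,0.35,-1.6,-1.6,0,0],[-0.1,0.35,-2.0,-2.0,0,0]]
  ]
}}

```text
time_s: 5.5
tcp_pos: [0.6156, 0.1646, 0.0645]
ee_rot: [[-0.0, 0.211, 0.978], [-0.0, 0.978, -0.211], [-1.0, -0.0, -0.0]]
wrist_force: [2.4, -1.7, -1.3]
gripper_width: 0.002
```

```bash
python3 - <<'E'
from arc import *
rows(W((.585,.112),[79,83,87,90,92],.058,.0165,-88))
E
```

```text
t 5.5 tcp [0.6156 0.1646 0.0645] yaw -12.2 F [ 2.44 -1.72 -1.35] q [  29.   31.   -9.    0.  -50. -132.]
[-0.05, 0.05, -0.35, -0.32, -0.0, 0.0]
[-0.05, 0.14, -0.76, -0.72, -0.0, 0.0]
[-0.05, 0.2, -1.18, -1.12, -0.0, 0.0]
[-0.05, 0.23, -1.49, -1.42, -0.0, 0.0]
[-0.05, 0.24, -1.7, -1.62, -0.0, 0.0]
```

Request:
{"method": "play_rows", "body": {
  "plan": [
    [[0,0.05,-0.4,-0.4,0,0],[0,0.15,-0.8,-0.8,0,0],[0,0.2,-1.2,-1.2,0,0],[0,0.2,-1.5,-1.4,0,0],[0,0.2,-1.5,-1.4,0,0]]
  ]
}}

```text
time_s: 6.12
tcp_pos: [0.6013, 0.1702, 0.0648]
ee_rot: [[-0.0, -0.029, 1.0], [0.0, 1.0, 0.029], [-1.0, 0.0, -0.0]]
wrist_force: [1.4, 0.6, 0.0]
gripper_width: 0.005
```

```bash
python3 - <<'E'
from arc import *
import pickle
c=r.get_calibration('wrist')
im,d=r.capture('wrist');pickle.dump((c,im,d),open("w3.pkl","wb"));cv2.imwrite('pics/w3.png',im)
rows(W((.585,.112),[91,93,95,97.3],.058,.0165,-88))
E
```

```text
t 6.175 tcp [0.6013 0.1701 0.0648] yaw 1.7 F [-0.59  0.15  0.06] q [  31.   30.  -11.   -0.  -49. -119.]
[-0.02, 0.02, -0.08, -0.13, -0.0, -0.0]
[-0.02, 0.08, -0.29, -0.33, -0.0, -0.0]
[-0.02, 0.13, -0.49, -0.53, -0.0, -0.0]
[-0.02, 0.18, -0.73, -0.76, -0.0, -0.0]
```

View pics/w3.png

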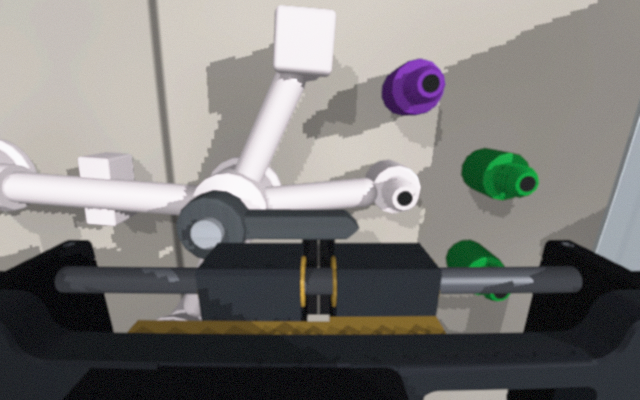

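```bash
cat > ang.py <<'E'
from h import *
import pickle
def ang(f,*q):
    c=pickle.load(open(f,"rb"))[0]
    P=[onplane(c,uv,z)[:2] for uv,z in q]
    for p in P: print(p.round(4))
    for v in P[1:]: v=v-P[0];print(np.hypot(*v).round(4),np.degrees(np.arctan2(v[1],v[0])).round(1))
E
python3 -c "
from ang import *
ang('w3.pkl',((207,234),.087),((404,198),.054),((357,225),.072))"
```

```text
[0.5842 0.1127]
[0.5709 0.2225]
[0.5826 0.192 ]
0.1106 96.9
0.0793 91.2
```

The arm is at about 91° and the tail at about 97°, so it needs about 6° more.

Request:
{"method": "play_rows", "body": {
  "plan": [
    [[0,0.05,-0.2,-0.2,0,0],[0,0.1,-0.4,-0.4,0,0],[0,0.15,-0.6,-0.6,0,0],[0,0.15,-0.65,-0.6,0,0],[0,0.15,-0.65,-0.6,0,0]]
  ]
}}

```text
time_s: 6.8
tcp_pos: [0.5949, 0.1712, 0.0649]
ee_rot: [[-0.0, -0.134, 0.991], [0.0, 0.991, 0.134], [-1.0, 0.0, -0.0]]
wrist_force: [1.2, 1.3, -0.2]
gripper_width: 0.008
```

```bash
python3 - <<'E'
from arc import *
import pickle
c=r.get_calibration('wrist')
im,d=r.capture('wrist');pickle.dump((c,im,d),open("w4.pkl","wb"));cv2.imwrite('pics/w4.png',cv2.resize(im[120:280,160:460],None,fx=2.6,fy=2.6))
rows(W((.585,.112),[97.3],.058,.0165,-88))
E
```

```text
t 6.85 tcp [0.595  0.1712 0.065 ] yaw 7.7 F [ 1.97  0.69 -0.11] q [  31.   30.  -11.    0.  -49. -113.]
[-0.0, 0.05, -0.09, -0.16, -0.0, 0.0]
```

View pics/w4.png

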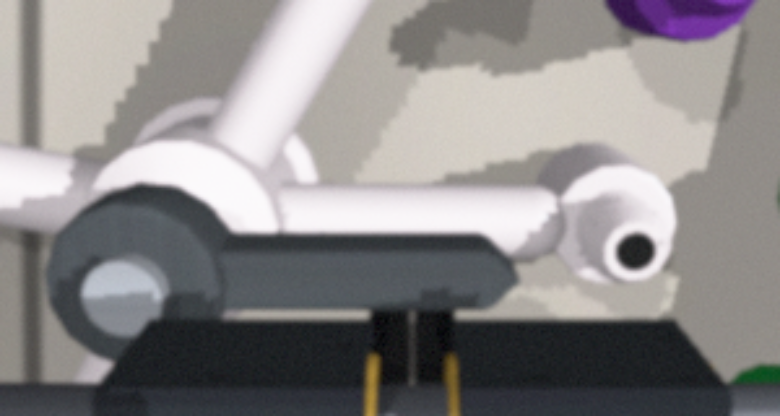

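```bash
python3 -c "
from ang import *
ang('w4.pkl',((207.3,234.2),.087),((404.2,216.2),.054),((358.8,227),.070))"
```

```text
[0.5842 0.1123]
[0.5708 0.2228]
[0.5759 0.1926]
0.1112 96.9
0.0807 95.9
```

Request:
{"method": "play_rows", "body": {
  "plan": [
    [[0,0,1,0,0,0],[0,0,2,0,0,0],[-4,0,3,0,0,0],[-9,0,3,0,0,0],[-14,0,1,0,0,0]]
  ]
}}

```text
time_s: 7.48
tcp_pos: [0.6058, 0.1722, 0.2055]
ee_rot: [[-0.001, -0.133, 0.991], [-0.001, 0.991, 0.133], [-1.0, -0.001, -0.001]]
wrist_force: [-0.4, 0.1, -0.3]
gripper_width: 0.005
```

Request:
{"method": "play_rows", "body": {
  "plan": [
    [[0,-3,0,0,0,0],[0,-6,0,0,0,0],[0,-6,0,0,0,0],[0,-6,0,0,0,0]]
  ]
}}

```text
time_s: 7.98
tcp_pos: [0.6131, 0.1131, 0.2046]
ee_rot: [[-0.001, -0.133, 0.991], [-0.0, 0.991, 0.133], [-1.0, -0.0, -0.001]]
wrist_force: [-0.5, -0.2, 1.0]
gripper_width: 0.004
```

```bash
python3 - <<'E'
from arc import *
import pickle
c=r.get_calibration('wrist')
im,d=r.capture('wrist');pickle.dump((c,im,d),open("w5.pkl","wb"));cv2.imwrite('pics/w5.png',im)
rows([(.647,-.065,.14,82),(.647,-.065,.065,82)])
E
```

```text
t 8.025 tcp [0.613  0.1134 0.2045] yaw 7.7 F [ 0.19 -0.14  0.27] q [  25.   23.   -1.   -0.  -66. -108.]
[6.45, -18.14, 0.98, -7.43, -0.0, -0.0]
[13.95, -18.14, 0.98, -7.43, -0.0, -0.0]
```

View pics/w5.png

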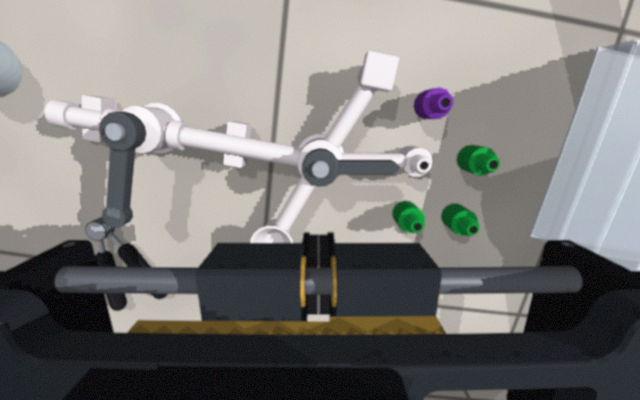

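```bash
python3 -c "
from ang import *
ang('w5.pkl',((320,168.5),.087),((422.5,162.5),.054),((403,167),.070))
ang('w5.pkl',((114,131.5),.087),((117,214),.076))"
```

```text
[0.5841 0.1114]
[0.5684 0.2209]
[0.574 0.196]
0.1106 98.2
0.0852 96.8
[ 0.5745 -0.0866]
[ 0.6625 -0.0959]
0.0885 -6.0
```

The diverter, now untouched, is at about 97° against the tail at 97–98°, so step 1 is met. On to the supply lever, which stands at about -6°.

Request:
{"method": "play_rows", "body": {
  "plan": [
    [[1,-3,0.2,-1,0,0],[2,-6,0.4,-2,0,0],[3,-9,0.6,-3,0,0],[4,-12,0.8,-4,0,0],[5,-15,1,-5,0,0]]
  ]
}}

```text
time_s: 8.65
tcp_pos: [0.6433, -0.0342, 0.1542]
ee_rot: [[-0.0, -0.849, 0.529], [-0.0, 0.529, 0.849], [-1.0, 0.0, -0.0]]
wrist_force: [0.6, -0.1, -0.2]
gripper_width: 0.008
```

```bash
python3 - <<'E'
from arc import *
rows([(.647,-.058,.14,82),(.647,-.058,.065,82)])
E
```

```text
t 8.65 tcp [ 0.6433 -0.0342  0.1542] yaw 58.1 F [ 0.62 -0.06 -0.16] q [ 11.  27.  -2.   0. -61. -43.]
[1.42, -1.58, -1.82, -2.39, -0.0, -0.0]
[8.92, -1.58, -1.82, -2.39, -0.0, -0.0]
```

Request:
{"method": "play_rows", "body": {
  "plan": [
    [[0,-0.8,-0.8,-1,0,0],[0,-1.4,-1.6,-2,0,0],[1,-1.5,-1.7,-2.4,0,0],[1.4,-1.5,-1.7,-2.4,0,0],[1.4,-1.5,-1.7,-2.4,0,0]]
  ]
}}

```text
time_s: 9.28
tcp_pos: [0.6464, -0.0561, 0.1403]
ee_rot: [[-0.001, -0.989, 0.145], [-0.0, 0.145, 0.989], [-1.0, 0.001, -0.0]]
wrist_force: [-0.3, 0.1, 1.0]
gripper_width: 0.007
```

```bash
python3 - <<'E'
from arc import *
im,d=r.capture('wrist');cv2.imwrite('pics/w6.png',im)
rows([(.647,-.058,.065,82)])
E
```

```text
t 9.325 tcp [ 0.6466 -0.0561  0.1408] yaw 81.7 F [ 0.67  0.62 -0.62] q [  9.  28.  -2.   0. -60. -18.]
[7.58, -0.07, -0.18, -0.03, -0.0, -0.0]
```

View pics/w6.png

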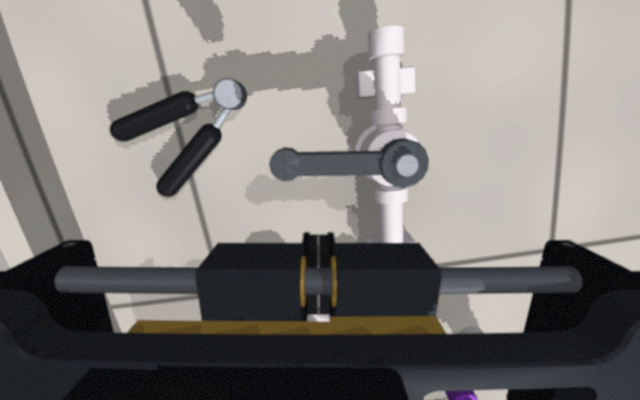

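Request:
{"method": "play_rows", "body": {
  "plan": [
    [[2.5,0,0,0,0,0],[5,0,0,0,0,0],[7.2,0,0,0,0,0],[7.6,0,0,0,0,0],[7.6,0,0,0,0,0]]
  ]
}}

```text
time_s: 9.95
tcp_pos: [0.6471, -0.0565, 0.0655]
ee_rot: [[0.001, -0.99, 0.144], [-0.0, 0.144, 0.99], [-1.0, -0.001, -0.0]]
wrist_force: [-0.3, -0.5, 0.7]
gripper_width: 0.005
```

```bash
python3 - <<'E'
from arc import *
rows(W((.5745,-.0875),[0,-6,-9,-13,-17],.068,.0185,88,s=1))
E
```

```text
t 9.95 tcp [ 0.6471 -0.0565  0.0655] yaw 81.7 F [-0.28 -0.48  0.68] q [  9.  32.  -7.   0. -51. -18.]
[0.05, 0.27, -1.3, -0.63, -0.0, 0.01]
[0.05, 0.01, -2.0, -0.03, -0.0, 0.01]
[0.05, -0.09, -2.35, 0.27, -0.0, 0.01]
[0.05, -0.2, -2.83, 0.67, -0.0, 0.01]
[0.05, -0.27, -3.32, 1.07, 0.0, 0.01]
```

Request:
{"method": "play_rows", "body": {
  "plan": [
    [[0,0,-0.8,0,0,0],[0,0,-1.5,0,0,0],[0,0,-2.0,0,0,0],[0,-0.1,-2.4,0.3,0,0],[0,-0.2,-2.8,0.7,0,0]]
  ]
}}

```text
time_s: 10.58
tcp_pos: [0.6447, -0.0847, 0.0653]
ee_rot: [[0.001, -0.964, 0.266], [0.001, 0.266, 0.964], [-1.0, -0.001, 0.001]]
wrist_force: [0.8, 0.3, 0.2]
gripper_width: 0.008
```

```bash
python3 - <<'E'
from arc import *
rows(W((.5745,-.0875),[-17,-21,-25,-29,-33],.068,.0185,88,s=1))
E
```

```text
t 10.575 tcp [ 0.6447 -0.0847  0.0653] yaw 74.5 F [0.79 0.29 0.2 ] q [  7.  32.  -7.  -0. -51. -22.]
[0.03, -0.16, -0.48, 0.35, 0.0, 0.0]
[0.03, -0.26, -0.96, 0.75, 0.0, 0.0]
[0.03, -0.32, -1.44, 1.15, 0.01, 0.0]
[0.03, -0.35, -1.94, 1.55, 0.01, 0.0]
[0.03, -0.35, -2.43, 1.95, 0.01, 0.0]
```

Request:
{"method": "play_rows", "body": {
  "plan": [
    [[0,-0.15,-0.5,0.4,0,0],[0,-0.25,-1.0,0.8,0,0],[0,-0.3,-1.4,1.1,0,0],[0,-0.35,-1.9,1.5,0,0],[0,-0.35,-2.4,1.9,0,0]]
  ]
}}

```text
time_s: 11.2
tcp_pos: [0.6418, -0.1086, 0.0653]
ee_rot: [[0.001, -0.825, 0.566], [0.001, 0.566, 0.825], [-1.0, -0.001, 0.001]]
wrist_force: [-0.2, 0.8, 0.3]
gripper_width: 0.005
```

```bash
python3 - <<'E'
from arc import *
im,d=r.capture('wrist');cv2.imwrite('pics/w7.png',im)
rows(W((.5745,-.0875),[-37,-41,-45,-49,-53],.068,.0185,88,s=1))
E
```

```text
t 11.25 tcp [ 0.6416 -0.1092  0.0652] yaw 55.4 F [-0.19  0.52  0.73] q [  5.  32.  -7.  -0. -51. -39.]
[0.02, -0.12, -0.46, 0.44, 0.01, 0.0]
[0.02, -0.21, -0.94, 0.84, 0.01, 0.0]
[0.02, -0.27, -1.43, 1.24, 0.01, 0.0]
[0.02, -0.29, -1.92, 1.64, 0.01, 0.0]
[0.02, -0.28, -2.41, 2.04, 0.01, 0.0]
```

View pics/w7.png

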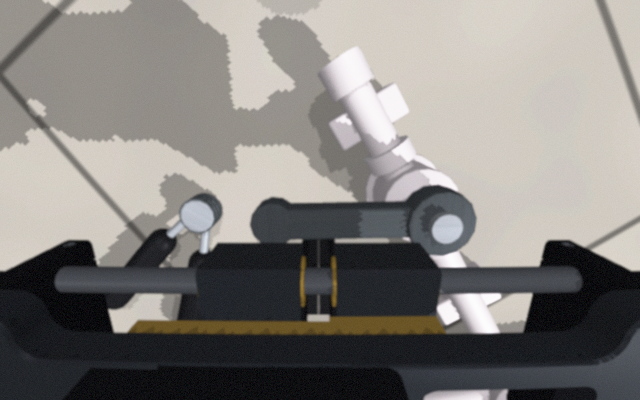

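The lever is turning with the finger; carrying on.

Request:
{"method": "play_rows", "body": {
  "plan": [
    [[0,-0.15,-0.5,0.4,0,0],[0,-0.2,-0.9,0.8,0,0],[0,-0.25,-1.4,1.2,0,0],[0,-0.3,-1.9,1.6,0,0],[0,-0.3,-2.4,2.0,0,0]]
  ]
}}

```text
time_s: 11.88
tcp_pos: [0.6312, -0.1303, 0.0652]
ee_rot: [[0.002, -0.582, 0.813], [0.0, 0.813, 0.582], [-1.0, -0.001, 0.002]]
wrist_force: [0.6, 1.5, 0.4]
gripper_width: 0.006
```

```bash
python3 - <<'E'
from arc import *
rows(W((.5745,-.0875),[-57,-61,-65,-69,-73],.068,.0185,88,s=1))
E
```

```text
t 11.875 tcp [ 0.6312 -0.1303  0.0652] yaw 35.6 F [0.63 1.48 0.41] q [  3.  32.  -8.  -0. -50. -57.]
[0.02, -0.1, -0.58, 0.46, 0.01, 0.01]
[0.02, -0.19, -1.07, 0.86, 0.01, 0.01]
[0.02, -0.24, -1.56, 1.26, 0.01, 0.01]
[0.02, -0.27, -2.05, 1.66, 0.01, 0.0]
[0.02, -0.26, -2.54, 2.06, 0.01, 0.0]
```

Request:
{"method": "play_rows", "body": {
  "plan": [
    [[0,-0.1,-0.5,0.4,0,0],[0,-0.2,-1.0,0.8,0,0],[0,-0.25,-1.5,1.2,0,0],[0,-0.25,-2.0,1.6,0,0],[0,-0.25,-2.5,2.0,0,0]]
  ]
}}

```text
time_s: 12.5
tcp_pos: [0.6128, -0.1472, 0.0653]
ee_rot: [[0.003, -0.269, 0.963], [-0.0, 0.963, 0.269], [-1.0, -0.001, 0.003]]
wrist_force: [2.2, 0.0, -0.5]
gripper_width: 0.008
```

```bash
python3 - <<'E'
from arc import *
rows(W((.5745,-.0875),[-74,-77,-80,-83,-86,-89],.068,.0185,88,s=1))
E
```

```text
t 12.5 tcp [ 0.6128 -0.1472  0.0653] yaw 15.6 F [ 2.17  0.01 -0.52] q [  1.  31. -10.   0. -49. -76.]
[0.03, -0.0, -0.18, 0.16, 0.02, 0.01]
[0.03, -0.09, -0.54, 0.46, 0.02, 0.01]
[0.03, -0.16, -0.9, 0.76, 0.02, 0.01]
[0.03, -0.22, -1.27, 1.06, 0.02, 0.01]
[0.03, -0.25, -1.64, 1.36, 0.02, 0.0]
[0.03, -0.26, -2.0, 1.66, 0.02, 0.0]
```

Request:
{"method": "play_rows", "body": {
  "plan": [
    [[0,-0.05,-0.4,0.4,0,0],[0,-0.1,-0.8,0.7,0,0],[0,-0.2,-1.2,1.0,0,0],[0,-0.2,-1.4,1.2,0,0],[0,-0.2,-1.4,1.2,0,0]]
  ]
}}

```text
time_s: 13.12
tcp_pos: [0.5992, -0.1529, 0.0653]
ee_rot: [[0.002, -0.065, 0.998], [-0.0, 0.998, 0.065], [-1.0, -0.001, 0.002]]
wrist_force: [1.6, -1.0, 1.1]
gripper_width: 0.008
```

```bash
python3 - <<'E'
from arc import *
import pickle
c=r.get_calibration('wrist')
im,d=r.capture('wrist');pickle.dump((c,im,d),open("w8.pkl","wb"));cv2.imwrite('pics/w8.png',im)
rows(W((.5745,-.0875),[-87,-89,-91],.068,.0185,88,s=1))
E
```

```text
t 13.175 tcp [ 0.5992 -0.1528  0.0653] yaw 3.7 F [ 1.29 -0.43  1.25] q [  1.  30. -12.   0. -48. -87.]
[0.03, -0.15, -0.28, 0.27, 0.01, 0.0]
[0.03, -0.2, -0.52, 0.47, 0.01, 0.0]
[0.03, -0.25, -0.76, 0.67, 0.01, 0.0]
```

View pics/w8.png

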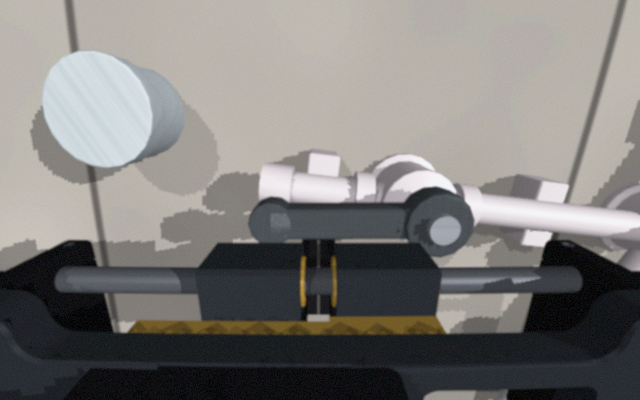

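```bash
python3 -c "
from ang import *
ang('w8.pkl',((445,230),.087),((276,219),.078))"
```

```text
[ 0.5742 -0.0884]
[ 0.5771 -0.1768]
0.0884 -88.1
```

Request:
{"method": "play_rows", "body": {
  "plan": [
    [[0,0,-0.1,0.1,0,0],[0,-0.05,-0.2,0.2,0,0],[0,-0.1,-0.3,0.3,0,0],[0,-0.1,-0.3,0.3,0,0]]
  ]
}}

```text
time_s: 13.68
tcp_pos: [0.5955, -0.1536, 0.0648]
ee_rot: [[-0.0, -0.012, 1.0], [0.0, 1.0, 0.012], [-1.0, 0.0, -0.0]]
wrist_force: [1.8, 0.3, 0.3]
gripper_width: 0.001
```

```bash
python3 - <<'E'
from arc import *
rows([])
E
```

```text
t 13.675 tcp [ 0.5955 -0.1536  0.0648] yaw 0.7 F [1.79 0.34 0.27] q [  1.  30. -12.  -0. -48. -90.]
```

Request:
{"method": "play_rows", "body": {
  "plan": [
    [[0,0,1,0,0,0],[0,0,2.5,0,0,0],[-4,0,3,0,0,0],[-9,0,3,0,0,0],[-14,0,2,0,0,0]]
  ]
}}

```text
time_s: 14.3
tcp_pos: [0.6155, -0.1534, 0.2052]
ee_rot: [[-0.003, -0.012, 1.0], [0.0, 1.0, 0.012], [-1.0, 0.0, -0.003]]
wrist_force: [0.7, -0.2, 0.3]
gripper_width: 0.002
```

Request:
{"method": "play_rows", "body": {
  "plan": [
    [[-2,4,0,0,0,0],[-4,8,0,0,0,0],[-5,12,0,0,0,0],[-5,12,0,0,0,0],[-5,12,0,0,0,0]]
  ]
}}

```text
time_s: 14.92
tcp_pos: [0.6139, -0.0336, 0.2541]
ee_rot: [[-0.002, -0.012, 1.0], [-0.0, 1.0, 0.012], [-1.0, -0.0, -0.002]]
wrist_force: [-0.8, -0.5, 0.2]
gripper_width: -0.0
```

```bash
python3 - <<'E'
from arc import *
import pickle
for n in('wrist','top'):
    c=r.get_calibration(n)
    im,d=r.capture(n);pickle.dump((c,im,d),open(n+"9.pkl","wb"));cv2.imwrite(f'pics/{n}9.png',im)
rows([])
E
```

```text
t 15.025 tcp [ 0.6139 -0.0344  0.2539] yaw 0.6 F [0.52 0.41 0.36] q [  12.   20.    2.   -0.  -72. -101.]
```

View pics/wrist9.png

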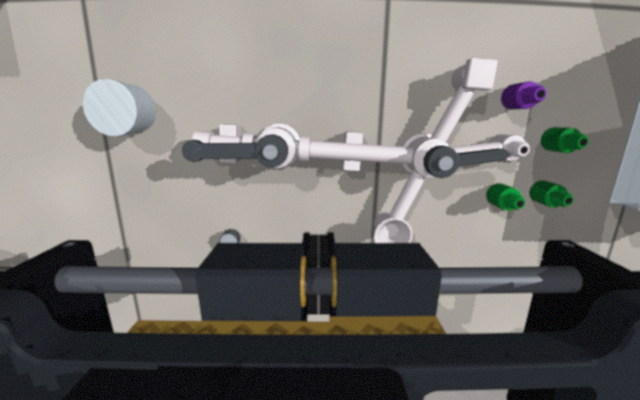

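View pics/top9.png

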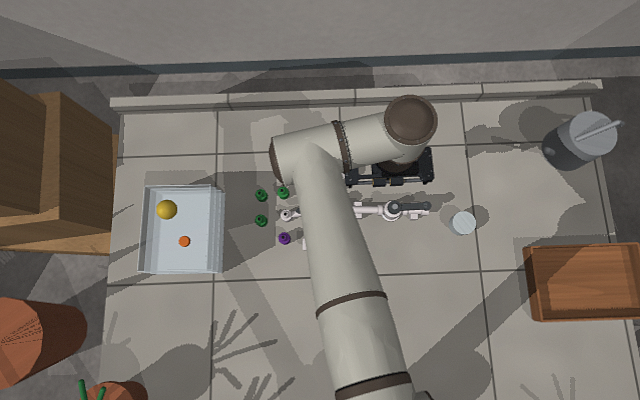

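```bash
python3 -c "
from ang import *
ang('wrist9.pkl',((440.5,160),.087),((522.5,149),.054),((507.5,153),.074))
ang('wrist9.pkl',((271.5,151),.087),((193,151),.078),((440.5,160),.087))"
```

```text
[0.5815 0.105 ]
[0.5704 0.221 ]
[0.5736 0.1896]
0.1165 95.4
0.0849 95.3
[ 0.5739 -0.0858]
[ 0.5756 -0.1781]
[0.5815 0.105 ]
0.0923 -88.9
0.191 87.7
```

```bash
python3 - <<'E'
from h import *
import pickle
c,im,d=pickle.load(open("wrist9.pkl","rb"))
a=cv2.resize(im[120:180,175:305],None,fx=6,fy=6,interpolation=cv2.INTER_CUBIC);b=cv2.resize(im[130:180,410:540],None,fx=6,fy=6,interpolation=cv2.INTER_CUBIC)[:240]
cv2.imwrite('pics/f.png',np.vstack([a[:350],b]))
E
```

```text
(no output)
```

View pics/f.png

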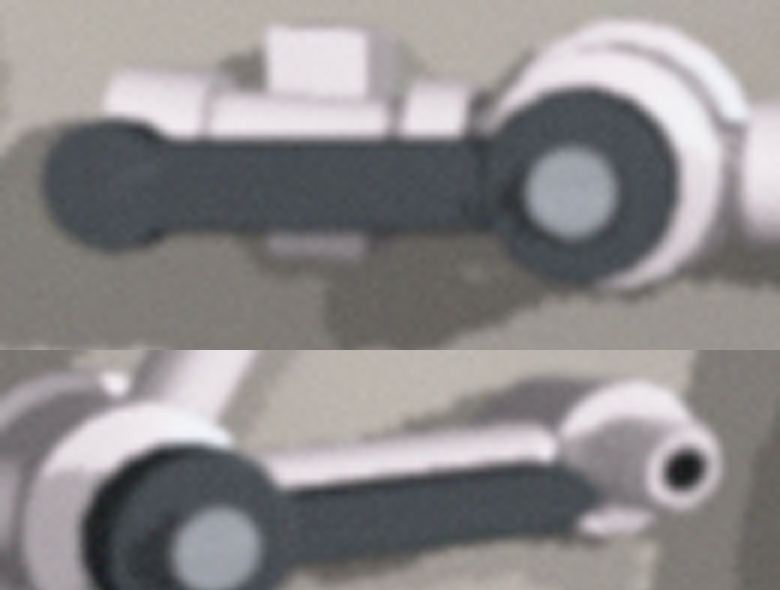

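```bash
python3 -c "
from ang import *
ang('wrist9.pkl',((446,163),.087),((524,149.8),.054),((510.5,153.3),.070))
ang('wrist9.pkl',((270.2,152.2),.087),((193.3,150.8),.078),((446,163),.087))"
```

```text
[0.5848 0.1118]
[0.5714 0.2231]
[0.5743 0.196 ]
0.1121 96.9
0.0848 97.1
[ 0.5752 -0.0873]
[ 0.5754 -0.1777]
[0.5848 0.1118]
0.0904 -89.9
0.1993 87.2
```

```bash
python3 -c "
from h import *
print(r.finish_job())"
```

```text
the job is handed in; nothing more can be done
None
```

I turned the diverter to the hose tail and then opened the supply, pushing each lever from the side with the fingers shut. The job was handed in at about 15 s of the 58 s, and no verdict is reported on handing in.

- **Diverter:** it turned anticlockwise from about 30° to about 97°. The last close view put the arm at 97.1° and the hose tail at 96.9°, which is well inside the 7° limit.
- **Supply:** I started on this lever only once the diverter pointed at the tail. It now stands at about 87° (1.52 rad), above the required 1.40. I stopped just short of the hard stop, so it never pressed against it.
- **Forces:** the wrist force readings at the end of each move stayed around 3 N or less while pushing.
- **Loose things:** the tin and bottle cap look unmoved in the last top picture. The spring grip and whistle were hidden by the arm there, so I did not re-measure them. The fingertips stayed about 40 mm above the top of both throughout.
- **Clear of everything:** the tool ended at a height of 0.254 m, touching nothing.

**Disagreements:** the scene camera put the points about 7 mm further out in x than the top and wrist views, so I relied on those two. My first reading from the final wrist picture was 95.3° for the arm and 95.4° for the tail. That came from a hub pixel read too roughly, and the enlarged crop gave the figures above.

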